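Brush out the tumblers in the sloping drainer

ROBOT

A 6-joint arm with a two-finger parallel gripper is mounted at the origin on the work surface. World frame = base frame: x ahead of the robot, y to its left, z up, the work surface at z = 0. Lengths are in m, angles in degrees, forces in N, time in s.
With the tool pointing down it reaches from about 0.4 to 0.825 m from the base axis. Payload 7 kg.
Tool frame: the origin (TCP) lies at the very end of the fingers, on their centre line; the grasp point (between the pads) lies 19 mm behind it (ctrl.grip_point_offset is the distance from the TCP to the grasp point, in m); x points along the fingers, z is the direction in which the jaws open and shut, and the axes are right-handed (so a half turn about x gives the same grasp; the last joint's range is limited). The gripper opens to 88 mm and grips with 3 to 60 N. Pads are 19 mm wide; open, the fingers measure 130 mm over their backs; the gripper's body (78 mm by 193 mm) begins 47 mm behind the grasp point.
Start: joints at [80.105, 20.546, 0.682, 0, -70.136, -16.507], TCP at [0.3, 0.605, 0.227] pointing down, gripper open.
Joint ranges: [-176.03, 176.03], [-82.01, 121.73], [-58.28, 71.71], [-173.87, 95.51], [-174.79, -0.11], [-173.66, 173.66]. Speed limits (degrees/s): [136.94, 136.94, 172.46, 180, 180, 180].

INTERFACE

Orientations are given as [roll, pitch, yaw] about the fixed x, y, z axes, in that order (R = Rz(yaw) Ry(pitch) Rx(roll)).
In Python, from plant import get_obs, snapshot, calibration, close_job, ctrl gives the robot as it stands.
- The arm moves only by the tool move_arm, never from a script. Its argument "commands" is a list that holds one entry, the list of rows, each a list of 4 numbers: the shift along the tool's x, y, z in cm, then the turn about the tool's x in rad. In form: [[[dx, dy, dz, spin], ...]]. A call has 1 to 8 rows; each row shifts and turns the commanded pose from where the row before left it, along the tool's axes as they then stand; what a row does not reach is not made up. A row lasts 1/10 s, in which the tool goes at most 50 mm and 8.59 degrees, less where a joint would pass 70% of its speed; a pose out of reach is approached as far as the arm can. A call with a gripper value outside its range is refused whole. "jaw" is the finger opening in cm, from 0 to 8.76, set as the call begins (left out, the last holds). The fingers move at their own pace and stop on an object; the grip force is fixed at half the most. Time passes only in rows, so rows that do not move let the fingers close. It gives the time, the measured TCP pose, the force and the opening at its end, in the units of the state.
- get_obs(): the state, without advancing time (a new reading comes with each control period).
- snapshot(name): name is "scene" or "top" or "wrist"; returns (picture, depth): 420x560x3 uint8, red, green, blue; 420x560 float32, m along the optical axis (not along the pixel's ray), 0 where there is no reading.
- calibration(name): a dict with "mtx" (3x3 intrinsics, pixels), "k1" (the pictures are not rectified: a ray, as slopes to the right and down, at radius r is drawn at 1 + k1 r^2 times it, then the intrinsics apply), "T" (4x4, takes a point from camera to world coordinates); the wrist camera has in their place "tool_from_camera" (4x4, takes a point from camera to tool coordinates, whose origin is the TCP and whose axes are the tool frame's). Camera axes: x right, y up, looking along -z (the intrinsics and any distortion apply to the point x, -y, -z); pixel columns grow to the right and rows downward; lengths in m; the calibration is good to about 2 mm. A picture is of the moment at which its call begins: read the wrist's pose just before it. calibration takes no time and is no camera call.
- close_job(): hands the job in, once; it reports no verdict.
The state is a dict: "clock": time; "joint_pos": joint angles; "qvel": joint speeds; "tau": joint torques, N m; "tool_pos": TCP position; "orientation": TCP orientation; "force": force on the tool from outside, world axes, zero at the start; "moment": the same for the moment, N m; "opening": finger opening in m.
Only numpy, scipy, OpenCV 4.12 (cv2) and the standard library are available. Lean on these libraries where they do the work, as an engineer would, in place of code of your own. Each camera call takes 0.05 s, during which the arm holds its last target. There are 200 camera calls.

TASK

Take the bottle brush out of its caddy and scrub out the two open tumblers where they lie in the sloping drainer: the blue water tumbler first, then the steel coffee-stained one, so that no coffee is carried into the water tumbler. In each, gently push the brush right down to the bottom and draw it up until the bristles come up to the mouth, twice over. Then stand the brush back in its caddy, handle up, and let go of it, leaving the tumblers in their bays and everything else on the desk where it stands.

Things in the scene. Friction and masses are not known exactly. Their poses are not given: they have to be found in the camera images.
- brush: Bottle brush, 235 mm long, 70 g. Origin: centre of its flat bristle end; +z runs up to the handle's end. Bristles z 0-83 mm, 62 mm across, soft outside 48 mm diameter. Steel stem 8 mm thick, z 83-140 mm. Orange flat handle z 140-235 mm, 26 mm wide (x), 16 mm thick (y): grip across y near z 205, fingers pointing along -z. Starts standing in the caddy at any yaw; stands by itself.
- caddy: White ceramic cup in which the brush stands, fixed to the desk, left or right of the drainer. Origin: centre of its underside, z up. 90 mm high, outer diameter 80 mm at the foot, 76 mm at the mouth, inner diameter 68 mm at the mouth, inner floor at z = 5 mm.
- water: Blue open tumbler lying loose in a bay of the drainer, tilted 28 degrees from vertical. Origin: centre of its underside; +z is its axis, towards its mouth. 165 mm high, outer diameter 75 mm, inner diameter 68 mm, inner floor at z = 6 mm, rim at z = 165 mm. 260 g; it must stay in its bay.
- coffee: Bare steel open tumbler, coffee-stained brown inside, lying loose in a bay of the drainer, tilted 28 degrees from vertical. Origin: centre of its underside; +z is its axis, towards its mouth. 145 mm high, outer diameter 75 mm, inner diameter 68 mm, inner floor at z = 6 mm, rim at z = 145 mm. 240 g; it must stay in its bay.
- flask: White flask with a black screw cap (closed), in the third bay, a bystander: leave it alone. Origin: centre of its underside; +z along its axis to the cap. 75 mm diameter, 193 mm long, the cap 60 mm across.
- stand: Sloping drainer, fixed. Origin on the desk, z up. Grey tray x -155 to +95, y +-175 mm, 14 mm high; rod cradle up to 142 mm high; three bays at y -100, 0, +100 mm, their foot plate 48 mm above the desk at x = 0. What lies in them leans 28 degrees to the stand's -x side (roughly to the robot). Which tumbler or flask lies in which bay varies.
- soap: Bystander: green pump soap bottle, 62 mm diameter, 184 mm high, beside the caddy. Origin: centre of its underside.
- canister: Bystander: red tea canister with a steel lid, 92 mm diameter, 158 mm high, on the other side of the drainer from the caddy. Origin: centre of its underside.
- mug: Bystander: blue mug, 82 mm diameter, 90 mm high, handle at +y, beside the canister. Origin: centre of its underside.
- redbox: Bystander: red box, 97 x 72 mm, 62 mm high. Origin: centre of its underside.
- ink: Bystander: blue jar with a black cap, 60 mm diameter, 100 mm high. Origin: centre of its underside.
- glue: Bystander: yellow jar with a white cap, 72 mm diameter, 80 mm high. Origin: centre of its underside.
Mind the look-alikes: they are no part of the job. What is shaped like the coffee but turquoise is not meant.

How it is judged (in metres and radians):
On the way, in this order (a step that is already met when the one before it is completed fails the run):
1. the brush is lifted clear of its caddy (z of brush in the frame of caddy above 0.1 m), for 0.1 s.
2. first stroke down: the brush's end is within 16 mm of the floor inside the blue water tumbler (z of brush in the frame of water between 0 and 0.022 m and x of brush in the frame of water between -0.034 and 0.034 m and y of brush in the frame of water between -0.034 and 0.034 m), for 0.05 s.
3. first stroke up: the top of the bristles is at the mouth of the blue water tumbler (not more than 7 mm below the rim), the brush's end still inside (z of brush in the frame of water between 0.075 and 0.163 m and x of brush in the frame of water between -0.034 and 0.034 m and y of brush in the frame of water between -0.034 and 0.034 m), for 0.02 s.
4. second stroke down: the brush's end is within 16 mm of the floor inside the blue water tumbler (all of step 2), for 0.05 s.
5. second stroke up: the top of the bristles is at the mouth of the blue water tumbler (not more than 7 mm below the rim), the brush's end still inside (all of step 3), for 0.02 s.
6. first stroke down: the brush's end is within 16 mm of the floor inside the steel coffee tumbler (z of brush in the frame of coffee between 0 and 0.022 m and x of brush in the frame of coffee between -0.034 and 0.034 m and y of brush in the frame of coffee between -0.034 and 0.034 m), for 0.05 s.
7. first stroke up: the top of the bristles is at the mouth of the steel coffee tumbler (not more than 7 mm below the rim), the brush's end still inside (z of brush in the frame of coffee between 0.055 and 0.143 m and x of brush in the frame of coffee between -0.034 and 0.034 m and y of brush in the frame of coffee between -0.034 and 0.034 m), for 0.02 s.
8. second stroke down: the brush's end is within 16 mm of the floor inside the steel coffee tumbler (all of step 6), for 0.05 s.
9. second stroke up: the top of the bristles is at the mouth of the steel coffee tumbler (not more than 7 mm below the rim), the brush's end still inside (all of step 7), for 0.02 s.
At the end, for the whole second after the job is handed in: The brush stands released and at rest in its caddy, bristles down: its end within 25 mm of the caddy's centre line and within 20 mm of the caddy's underside plane, tilted less than 0.3 rad; each tumbler within 20 mm of where it lay and each bystander within 25 mm of where it stood (horizontal distance between brush and caddy below 0.025 m and z of brush in the frame of caddy between -0.005 and 0.02 m and angle between brush's own z axis and vertical below 0.3 rad and linear speed of brush below 0.03 m/s and distance of each of water, coffee from where it was at the start of the episode below 0.02 m and distance of each of flask, soap, canister, mug, redbox, ink, glue from where it was at the start of the episode below 0.025 m); the robot touches nothing.
It fails at once if a bystander (capped flask, soap bottle, canister, mug, red box, blue jar, yellow jar) is pushed more than 25 mm from its place or tipped over (distance of any of flask, soap, canister, mug, redbox, ink, glue from where it was at the start of the episode above 0.025 m or angle between any of soap, canister, mug, redbox, ink, glue's own z axis and vertical above 0.35 rad).
It fails at once if a tumbler is shifted more than 20 mm in the drainer (distance of any of water, coffee from where it was at the start of the episode above 0.02 m).
It fails at once if the brush is rammed into a tumbler with more than 25 N (contact force between brush and water above 25 N or contact force between brush and coffee above 25 N).
It also fails if it takes over 72 s, if anything falls off the work surface, if the arm or the gripper's body presses on something with over 40 N, if the wrist force passes 120 N, or if a joint passes its speed limit or range.

## Working session

There is one attempt and no reset: what is moved stays moved. The work goes in short steps, Python scripts to look and compute and a tool call to move; the robot and the scene stay as the last step left them, time stands still between calls to the robot, and variables do not carry over. Pictures are saved under pics/ and viewed, about 8 in all and at most 12, crops included, and the job is handed in when it is done.

Besides the shell and the picture viewer there is one more tool, called after "Call:" as name(argument=value, ...), one argument or row to a line, values as JSON. move_arm: Moves the arm, as the interface text tells. Its arguments: {"type":"object","properties":{"commands":{"type":"array"},"jaw":{"type":"number"}},"required":["commands"]}

```bash
mkdir -p pics; ls
python3 - <<'E'
from plant import *
import cv2,numpy as np
o=get_obs();print(o)
for n in("scene","top"):
    p,d=snapshot(n);cv2.imwrite(f"pics/{n}0.png",p[:,:,::-1]);np.savez(f"pics/{n}0.npz",p=p,d=d)
    print(calibration(n))
print(calibration("wrist"),ctrl.grip_point_offset)
E
```

```text
pics
{'clock': 0.0, 'joint_pos': array([ 8.01055536e+01,  2.05910389e+01,  6.33412478e-01, -2.03665546e-02,
       -7.01335044e+01, -1.65038169e+01]), 'qvel': array([ 0.02076613, -0.02331109, -0.03762317,  0.03468043, -0.01094889,
        0.08063477]), 'tau': array([ 1.85792938e-03, -5.82717919e+01,  2.93053794e+01,  6.99704424e+00,
        6.73410657e-03, -1.72020459e-04]), 'tool_pos': array([0.29994985, 0.60415875, 0.22562362]), 'orientation': array([   4.64057943,   89.90687908, -111.76462024]), 'force': array([1.17121929, 0.37444228, 0.64759924]), 'moment': array([0.01220293, 0.02033142, 0.02220731]), 'opening': 0.08722792655637937}
{'mtx': array([[403.09709402,   0.        , 280.6857771 ],
       [  0.        , 403.09709402, 210.47165238],
       [  0.        ,   0.        ,   1.        ]]), 'k1': -0.04880634671935009, 'T': array([[ 0.19814315, -0.86113835,  0.46816667,  0.92550413],
       [ 0.98010677,  0.17962458, -0.08441402,  0.01105842],
       [-0.0114021 ,  0.47557939,  0.87959891,  0.90899581],
       [ 0.        ,  0.        ,  0.        ,  1.        ]])}
{'mtx': array
[... 289 characters left out ...]
,  0.0947598 ],
       [ 0.01517739,  0.14468574,  0.98936125,  1.34598446],
       [ 0.        ,  0.        ,  0.        ,  1.        ]])}
{'mtx': array([[322.47160969,   0.        , 285.51840924],
       [  0.        , 322.47160969, 206.58429412],
       [  0.        ,   0.        ,   1.        ]]), 'k1': -0.030222158047647395, 'tool_from_camera': array([[-4.08566422e-05,  2.73724585e-01, -9.61808115e-01,
        -1.58204528e-01],
       [-1.77868327e-03,  9.61806574e-01,  2.73724222e-01,
         7.40240932e-02],
       [ 9.99998417e-01,  1.72193546e-03,  4.47573153e-04,
        -3.37177920e-04],
       [ 0.00000000e+00,  0.00000000e+00,  0.00000000e+00,
         1.00000000e+00]])} 0.0188
```

View pics/scene0.png

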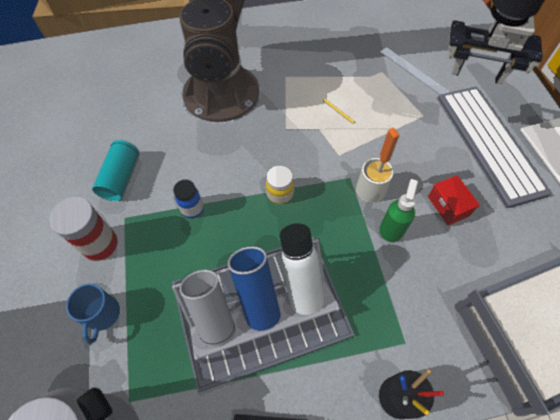

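View pics/top0.png

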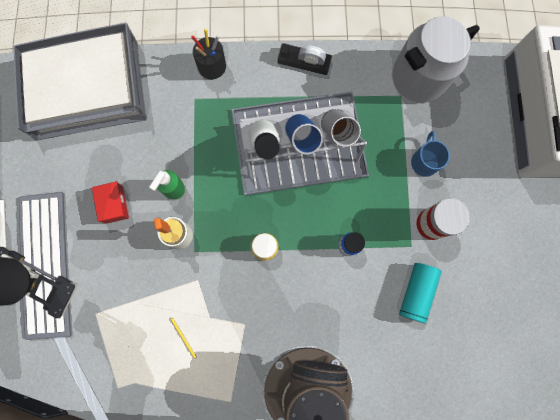

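The pictures show (scene/top pixels): the brush in its caddy at (375,175)/(170,232), flask, blue and steel tumblers in the bays at about (265,140), (305,133) and (342,127) in top, and the turquoise look-alike on the desk at (420,292). The tool can't be tilted by commands, so I plan to pivot the brush in the grip against the fixed caddy. Measuring now.

```bash
cat > h.py <<'E'
import numpy as np,cv2
from plant import *
from scipy.spatial.transform import Rotation as R
def cloud(n,d,T=None):
    c=calibration(n)
    if T is None:T=c["T"]
    v,u=np.mgrid[:420,:560]
    K=c["mtx"];a=np.stack([(u-K[0,2])/K[0,0],(v-K[1,2])/K[1,1]],-1);s=a.copy()
    for _ in range(8): s=a/(1+c["k1"]*(s**2).sum(-1,keepdims=True))
    P=np.dstack([s[...,0]*d,-s[...,1]*d,-d]);return P@T[:3,:3].T+T[:3,3]
def tooldT():
    o=get_obs();T=np.eye(4);T[:3,:3]=R.from_euler('xyz',o["orientation"],degrees=True).as_matrix();T[:3,3]=o["tool_pos"];return T
def circ(p):
    A=np.c_[2*p,np.ones(len(p))];s=np.linalg.lstsq(A,(p**2).sum(1),rcond=None)[0];return s[:2],np.sqrt(s[2]+s[:2]@s[:2])
E
python3 - <<'E'
from h import *
T=tooldT()[:3,:3];print("tool axes x,y,z",T.T.round(3))
data={}
for n in("scene","top"):
    f=np.load(f"pics/{n}0.npz");p,d=f["p"],f["d"];X=cloud(n,d);hsv=cv2.cvtColor(p,cv2.COLOR_RGB2HSV);data[n]=(X,hsv,d)
    H,S,V=hsv[...,0],hsv[...,1],hsv[...,2];ok=d>0
    g=(H>60)&(H<85)&(S>100)&ok
    print(n,"mat z",np.percentile(X[g][:,2],[5,50,95]).round(4))
    m=(H>5)&(H<16)&(S>170)&(V>120)&ok
    k,l,st,_=cv2.connectedComponentsWithStats(m.astype(np.uint8));i=1+st[1:,4].argmax();q=X[l==i]
    q=q[q[:,2]>.1];
    print(n,"orange",len(q),st[i]);
    for a in np.arange(.12,.27,.02):
        s=q[abs(q[:,2]-a)<.01]
        if len(s)>5: print(' z%.2f'%a,len(s),np.median(s,0).round(4),np.ptp(s[:,:2],axis=0).round(3))
    # caddy rim: points near z=.09 within caddy area
    w=(S<60)&(V>120)&ok&(abs(X[...,2]-.09)<.004)&(np.hypot(X[...,0]-np.median(q[:,0]),X[...,1]-np.median(q[:,1]))<.07)
    if w.sum()>10: print("caddy rim",w.sum(),circ(X[w][:,:2]))
    b=(H>105)&(H<122)&(S>120)&ok&(X[...,2]>.1)&(X[...,0]>.5)
    k,l,st,_=cv2.connectedComponentsWithStats(b.astype(np.uint8));i=1+st[1:,4].argmax();q=X[l==i]
    print(n,"blue",st[i],q.min(0).round(3),q.max(0).round(3))
# stand tray yaw (top)
X,hsv,d=data["top"]
r=(X[...,0]>.5)&(X[...,2]>.008)&(X[...,2]<.025)&(d>0)&(X[...,1]<.3)&(X[...,1]>-.25)&~((hsv[...,0]>60)&(hsv[...,0]<85)&(hsv[...,1]>100))
k,l,st,_=cv2.connectedComponentsWithStats(r.astype(np.uint8));i=1+st[1:,4].argmax()
rr=cv2.minAreaRect((X[l==i][:,:2]*1000).astype(np.float32));print("tray",st[i],rr,cv2.boxPoints(rr).round(0).tolist())
E
```

```text
tool axes x,y,z [[-0.001 -0.001 -1.   ]
 [ 0.896 -0.445  0.   ]
 [-0.445 -0.896  0.001]]
scene mat z [-0.0011  0.0017  0.0051]
scene orange 242 [381 129  17  33 242]
 z0.14 11 [0.4368 0.3402 0.1473] [0.012 0.005]
 z0.16 35 [0.4363 0.3405 0.1602] [0.019 0.007]
 z0.18 41 [0.4358 0.3406 0.1797] [0.02  0.008]
 z0.20 43 [0.436  0.3404 0.2004] [0.018 0.008]
 z0.22 47 [0.4368 0.341  0.2196] [0.022 0.007]
 z0.24 65 [0.4355 0.3435 0.2392] [0.022 0.015]
caddy rim 162 (array([0.42985608, 0.34196474]), np.float64(0.035932577764839324))
scene blue [ 230  262   46   58 1588] [ 0.647 -0.039  0.1  ] [0.729 0.037 0.21 ]
top mat z [-0.0046  0.      0.0052]
top orange 146 [154 219  16  14 146]
 z0.14 6 [0.4345 0.3389 0.1444] [0.009 0.003]
 z0.16 18 [0.4279 0.3392 0.1607] [0.023 0.007]
 z0.18 20 [0.4304 0.3401 0.1813] [0.022 0.008]
 z0.20 19 [0.4264 0.3398 0.2033] [0.022 0.009]
 z0.22 19 [0.4265 0.3398 0.2215] [0.021 0.009]
 z0.24 64 [0.4298 0.3451 0.2372] [0.023 0.017]
caddy rim 136 (array([0.42929478, 0.3421714 ]), np.float64(0.035911138927484904))
top blue [287 116  26  24 229] [ 0.642 -0.02   0.1  ] [0.726 0.04  0.198]
tray [232  92 127  61 410] ((745.1204833984375, 9.746307373046875), (131.46080017089844, 351.23126220703125), 8.545930862426758) [[654.0, 174.0], [706.0, -174.0], [836.0, -154.0], [784.0, 193.0]]
```

Run:
```python
from h import *
yaw=np.radians(8.5);sx=np.array([np.cos(yaw),np.sin(yaw),0]);sy=np.array([-np.sin(yaw),np.cos(yaw),0]);z=np.array([0,0,1.])
t=np.radians(28);a=-np.sin(t)*sx+np.cos(t)*z;e=np.cos(t)*sx+np.sin(t)*z
O=np.array([.716,.006,0])
for n in("scene","top"):
    f=np.load(f"pics/{n}0.npz");p,d=f["p"],f["d"];X=cloud(n,d);hsv=cv2.cvtColor(p,cv2.COLOR_RGB2HSV);H,S,V=[hsv[...,i] for i in range(3)]
    m=(H>5)&(H<16)&(S>170)&(V>120)&(d>0)&(X[...,2]>.15)&(X[...,2]<.228)&(X[...,1]>.3);q=X[m][:,:2]
    u=np.linalg.svd(q-q.mean(0))[2][0];print(n,"handle width dir deg",np.degrees(np.arctan2(u[1],u[0])),"mean",q.mean(0))
    for nm,b,L in(("water",0,.165),("coffee",-.1,.145),("flask",.1,.193)):
        Q=(X-O)-b*sy;s,y,ax=Q@e,Q@sy,Q@a
        # ax relative to foot plate point (z=.048)
        ax0=.048*np.cos(t)
        reg=(d>0)&(abs(y)<.05)&(s>-.04)&(s<.1)&(ax-ax0>.1)&(ax-ax0<.25)
        A=ax[reg]-ax0
        top=np.percentile(A,97)
        k=reg&(abs(ax-ax0-L)<.006) 
        c,r=circ(np.c_[s[k],y[k]])
        print(n,nm,reg.sum(),k.sum(),"axmax",np.percentile(A,[90,97,99]).round(4),"circ s,y",c.round(4),r.round(4), "y range",y[k].min().round(4),y[k].max().round(4),"s",s[k].min().round(4),s[k].max().round(4), "exp s",round(.048*np.sin(t),4))
        hist=np.histogram(A,bins=np.arange(.1,.22,.01))[0];print(hist)
```

```text
scene handle width dir deg 13.266027241521632 mean [0.43580248 0.34073706]
scene water 1837 416 axmax [0.1667 0.1689 0.1697] circ s,y [0.0209 0.0013] 0.0356 y range -0.036 0.0384 s -0.018 0.059 exp s 0.0225
[150 195 267 264 278 295 377  11   0   0   0]
scene coffee 1534 427 axmax [0.1477 0.1493 0.15  ] circ s,y [0.0202 0.0018] 0.0353 y range -0.0351 0.0383 s -0.0183 0.0574 exp s 0.0225
[248 275 321 291 384  15   0   0   0   0   0]
scene flask 1918 551 axmax [0.1948 0.1956 0.1961] circ s,y [0.0242 0.0008] 0.0219 y range -0.028 0.0305 s -0.0081 0.0515 exp s 0.0225
[152 138 193 208 224 111 123 126 124 519   0]
top handle width dir deg 175.71515842241539 mean [0.42856047 0.3403117 ]
top water 555 169 axmax [0.168  0.1697 0.1712] circ s,y [0.0184 0.0033] 0.0357 y range -0.0343 0.0404 s -0.0195 0.0553 exp s 0.0225
[ 49  50 116  59  57  57 152  15   0   0   0]
top coffee 542 184 axmax [0.1484 0.1503 0.1513] circ s,y [0.0181 0.0025] 0.036 y range -0.035 0.0398 s -0.0203 0.056 exp s 0.0225
[ 69  70 160  61 162  20   0   0   0   0   0]
top flask 827 450 axmax [0.1954 0.1968 0.1979] circ s,y [0.0211 0.0025] 0.0203 y range -0.0252 0.0306 s -0.0073 0.049 exp s 0.0225
[ 20  23  85  86  82  31  18  18  49 415   0]
```

Both views agree: the rims sit at the expected heights and bays, stand yaw is about 8.5° and the caddy is at (0.430, 0.342). I'm moving above the brush for a wrist look.

Call:
move_arm(
  commands=[
    [[-1.5,0,0,-0.11],[-1.5,0,0,-0.11],[-1.5,0,0,-0.11],[-1.5,0,0,-0.11],[-1.5,0,0,-0.11]],
  ],
  jaw=7,
)

```text
clock: 0.6
tool_pos: [0.3, 0.6043, 0.3016]
orientation: [-27.5, 89.9, -112.1]
force: [0.6, 0.1, -0.5]
opening: 0.0698
```

Call:
move_arm(
  commands=[
    [[0,1.5,3.8,0],[0,1.5,3.8,0],[0,1.5,3.8,0],[0,1.5,3.8,0],[0,1.5,3.8,0],[0,1.5,3.8,0],[0,1.5,3.8,0],[0,0,0,0]],
  ],
)

```text
clock: 1.4
tool_pos: [0.4296, 0.3453, 0.3018]
orientation: [-1.2, 90.0, -86.3]
force: [0.3, 0.6, -0.0]
opening: 0.0701
```

Run:
```python
from h import *
T=tooldT();print(T[:3].round(3));c=calibration("wrist")
p,d=snapshot("wrist");cv2.imwrite("pics/w1.png",p[:,:,::-1]);X=cloud("wrist",d,T@c["tool_from_camera"])
hsv=cv2.cvtColor(p,cv2.COLOR_RGB2HSV);H,S,V=[hsv[...,i] for i in range(3)]
m=(H>3)&(H<18)&(S>150)&(V>100)&(d>0);q=X[m];q=q[(q[:,2]>.15)&(q[:,2]<.26)];print(len(q),np.percentile(q[:,2],[5,50,95,99]).round(4))
t=q[q[:,2]>q[:,2].max()-.006]
print("top",len(t),t.mean(0).round(4));r=cv2.minAreaRect((t[:,:2]*1000).astype(np.float32));print(r)
```

```text
[[ 0.     0.996  0.086  0.43 ]
 [-0.     0.086 -0.996  0.345]
 [-1.    -0.     0.     0.302]]
1123 [0.1669 0.2385 0.2407 0.2411]
top 684 [0.4321 0.3474 0.2394]
((431.42913818359375, 347.3532409667969), (25.014999389648438, 15.784666061401367), 11.576872825622559)
```

View pics/w1.png

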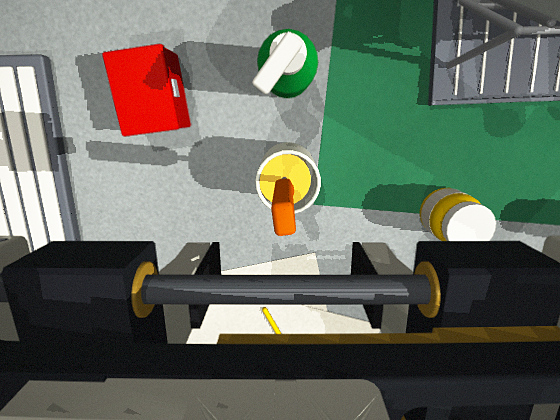

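The wrist picture shows the orange handle at (284,207), upright in the cup between the open fingers, with its width at about 11.6° yaw. Descending and gripping.

Call:
move_arm(
  commands=[
    [[0,0.2,-0.15,-0.12],[-0.0,0,0,0],[2,0,0,0],[2.5,0,0,0],[2.5,0,0,0],[2.5,0,0,0],[1.6,0,0,0],[0,0,0,0]],
  ],
)

```text
clock: 2.25
tool_pos: [0.4289, 0.35, 0.1879]
orientation: [-50.3, 89.7, -128.4]
force: [0.1, 0.2, -0.6]
opening: 0.0699
```

Call:
move_arm(
  commands=[
    [[0,0,0,0],[0,0,0,0],[0,0,0,0],[0,0,0,0],[0,0,0,0],[0,0,0,0]],
  ],
  jaw=1,
)

```text
clock: 2.85
tool_pos: [0.4304, 0.3507, 0.1908]
orientation: [137.6, 90.0, 59.6]
force: [-1.2, 0.4, 0.1]
opening: 0.0274
```

Run:
```python
from h import *
print(tooldT()[:3].round(3),get_obs()["opening"],get_obs()["joint_pos"])
```

```text
[[ 0.     0.978  0.208  0.43 ]
 [ 0.     0.208 -0.978  0.351]
 [-1.     0.    -0.     0.191]] 0.027438844169745156 [ 5.93878308e+01  1.08397934e+01 -1.76023053e+01 -1.01977596e-04
 -6.15305750e+01  4.25881521e+01]
```

Call:
move_arm(
  commands=[
    [[0,0,0,0],[0,0,0,0],[0,0,0,0]],
  ],
)

```text
clock: 3.15
tool_pos: [0.4302, 0.3506, 0.1904]
orientation: [-55.4, 90.0, -133.5]
force: [-0.4, 1.1, -1.3]
opening: 0.0161
```

Call:
move_arm(
  commands=[
    [[-1,0,0,0.06],[-1.5,0,0,0],[-1.5,0,0,0],[-1.5,0,0,0],[0,0,0,0]],
  ],
)

```text
clock: 3.65
tool_pos: [0.4309, 0.3512, 0.2475]
orientation: [128.0, 89.8, 46.5]
force: [0.1, -0.4, -0.6]
opening: 0.0161
```

Call:
move_arm(
  commands=[
    [[0.03,-1.16,0,0],[0.11,-1.15,0,0],[0.18,-1.15,0,0],[0.25,-1.13,0,0],[0.31,-1.12,0,0],[0.38,-1.1,0,0],[0.45,-1.07,0,0],[0.5,-1.04,0,0]],
  ],
)

```text
clock: 4.45
tool_pos: [0.3411, 0.3372, 0.2231]
orientation: [-139.8, 90.0, 138.7]
force: [2.5, -2.1, 4.2]
opening: 0.0162
```

```bash
cat > br.py <<'E'
from h import *
# brush handle axis from orange points, all cameras
import sys
T=tooldT();print("tool",T[:3].round(3).tolist(),get_obs()["force"].round(1),get_obs()["opening"].round(4))
Q=[]
for n in sys.argv[2:]:
    c=calibration(n);p,d=snapshot(n);cv2.imwrite(f"pics/{sys.argv[1]}_{n}.png",p[:,:,::-1]);np.savez(f"pics/{sys.argv[1]}_{n}.npz",p=p,d=d)
    X=cloud(n,d,T@c["tool_from_camera"] if n=="wrist" else None)
    hsv=cv2.cvtColor(p,cv2.COLOR_RGB2HSV);H,S,V=[hsv[...,i] for i in range(3)]
    m=(H>3)&(H<17)&(S>160)&(V>90)&(d>0)&(np.linalg.norm(X-T[:3,3],axis=2)<.15);q=X[m]
    u=np.linalg.svd(q-q.mean(0))[2][0];u*=np.sign(u[2]) 
    print(n,len(q),q.mean(0).round(4),"axis",u.round(3),"tilt",np.degrees(np.arccos(u[2])).round(1))
E
python3 br.py t1 scene top wrist
```

```text
Traceback (most recent call last):
  File "br.py", line 4, in <module>
    T=tooldT();print("tool",T[:3].round(3).tolist(),get_obs()["force"].round(1),get_obs()["opening"].round(4))
                                                                                ^^^^^^^^^^^^^^^^^^^^^^^^^^
AttributeError: 'float' object has no attribute 'round'
```

```bash
sed -i 's/get_obs()\["opening"\].round(4)/get_obs()["opening"]/' br.py; python3 br.py t1 scene top wrist; python3 -c "
import cv2;p=cv2.imread('pics/t1_scene.png')[60:240,250:480];cv2.imwrite('pics/t1c.png',cv2.resize(p,None,fx=3,fy=3))"
```

```text
tool [[-0.0, 0.989, 0.149, 0.341], [0.0, 0.149, -0.989, 0.337], [-1.0, -0.0, -0.0, 0.223]] [ 2.5 -2.1  4.2] 0.01620015157886993
scene 188 [0.3705 0.3374 0.2197] axis [-0.336  0.011  0.942] tilt 19.6
top 0 [nan nan nan] axis [0. 0. 0.] tilt 90.0
wrist 4680 [0.3603 0.3402 0.2424] axis [-0.467 -0.067  0.882] tilt 28.2br.py:11: RuntimeWarning: Mean of empty slice.
  u=np.linalg.svd(q-q.mean(0))[2][0];u*=np.sign(u[2])
  ret = um.true_divide(
br.py:12: RuntimeWarning: Mean of empty slice.
  print(n,len(q),q.mean(0).round(4),"axis",u.round(3),"tilt",np.degrees(np.arccos(u[2])).round(1))
```

View pics/t1c.png

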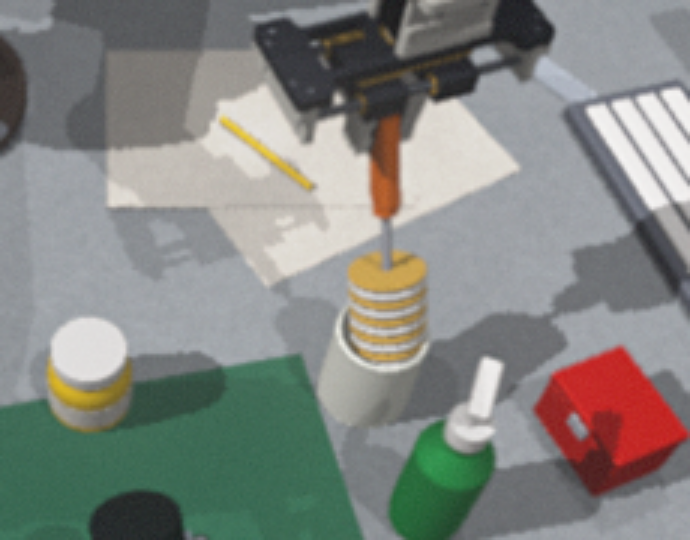

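The picture shows the brush leaning out of the cup, the orange handle pivoted in the fingers at (385,170 in the crop). The wrist cloud gives a tilt of 28.2° along the stand's lean. Lifting it clear, then checking.

Call:
move_arm(
  commands=[
    [[-1,0,0,0],[-2,0,0,0],[-2.5,0,0,0],[-2.5,0,0,0],[-2.5,0,0,0],[-2.5,0,0,0],[-2,0,0,0],[0,0,0,0]],
  ],
)

```text
clock: 5.4
tool_pos: [0.3429, 0.3389, 0.3769]
orientation: [148.2, 89.7, 66.7]
force: [-0.6, -1.2, -0.9]
opening: 0.0158
```

```bash
cat > bw.py <<'E'
from h import *
import sys
from scipy.optimize import least_squares
T=tooldT();print("tool",T[:3].round(3).tolist(),get_obs()["force"].round(1),get_obs()["clock"])
c=calibration("wrist");p,d=snapshot("wrist");cv2.imwrite(f"pics/{sys.argv[1]}.png",p[:,:,::-1])
X=cloud("wrist",d,T@c["tool_from_camera"]);hsv=cv2.cvtColor(p,cv2.COLOR_RGB2HSV);H,S,V=[hsv[...,i] for i in range(3)]
m=(H>3)&(H<17)&(S>160)&(V>90)&(d>0)&(np.linalg.norm(X-T[:3,3],axis=2)<.15);q=X[m]
u=np.linalg.svd(q-q.mean(0))[2][0];u*=np.sign(u[2])
print("handle",len(q),q.mean(0).round(4),u.round(3),"tilt",np.degrees(np.arccos(u[2])).round(1))
g=T[:3,3]+[0,0,.0188];print("end from grip:",(g-.204*u).round(4))
# bristles: yellow/white points near the expected axis
w=(X-g);s=-(w@u);r=np.linalg.norm(w+s[...,None]*u,axis=2)
k=(d>0)&(s>.125)&(s<.21)&(r<.045);b=X[k];print("bristle pts",k.sum())
for lo in np.arange(.12,.21,.015):
    j=k&(s>=lo)&(s<lo+.015)
    if j.sum()>20: print(round(lo,3),j.sum(),"y-extent",np.percentile((X[j]-g)@T[:3,2],[2,98]).round(4),"r",np.percentile(r[j],[5,50,95]).round(4))
E
python3 bw.py w2
```

```text
tool [[0.002, 0.989, 0.149, 0.343], [0.005, 0.149, -0.989, 0.339], [-1.0, 0.003, -0.005, 0.377]] [-0.6 -1.2 -0.9] 5.4
handle 4542 [0.3622 0.3419 0.3958] [-0.472 -0.073  0.879] tilt 28.5
end from grip: [0.4392 0.3538 0.2165]
bristle pts 2292
0.12 320 y-extent [-0.0276  0.0275] r [0.0309 0.0321 0.0329]
0.135 582 y-extent [-0.0275  0.0275] r [0.0304 0.0316 0.0325]
0.15 523 y-extent [-0.0272  0.0272] r [0.03   0.0312 0.032 ]
0.165 460 y-extent [-0.0276  0.0277] r [0.0297 0.0308 0.0316]
0.18 386 y-extent [-0.0275  0.0278] r [0.0294 0.0306 0.0312]
0.195 21 y-extent [-0.0216  0.0262] r [0.0303 0.0306 0.0309]
```

View pics/w2.png

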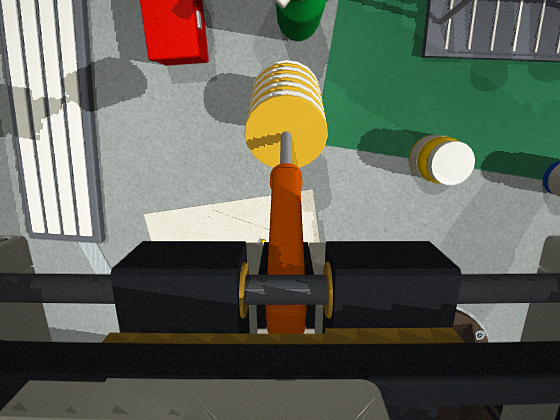

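The wrist picture shows the brush clear of the cup, centred and leaning 28.5° along the stand axis (bristle cap at (287,140), evenly 31 mm about the axis). Crossing over to the blue tumbler.

Call:
move_arm(
  commands=[
    [[-1,0.3,1.5,0],[-1,0.5,2.5,0],[-1,0.6,3.5,0],[-1,0.6,3.5,0],[-1,0.6,3.5,0],[-1,0.6,3.5,0],[-1,0.6,3.5,0],[-1,0.6,3.5,0]],
  ],
)

```text
clock: 6.25
tool_pos: [0.4226, 0.0947, 0.4538]
orientation: [-117.2, 90.0, 161.3]
force: [0.9, 0.3, -0.2]
opening: 0.016
```

Call:
move_arm(
  commands=[
    [[0,0.6,3.5,0],[0,0.6,3.5,0],[0,0.6,3,0],[0,0.6,2,0],[0,0.3,1.2,0],[0,0,0,0]],
  ],
)

```text
clock: 6.85
tool_pos: [0.4692, -0.0311, 0.4529]
orientation: [-87.8, 89.9, -169.4]
force: [0.1, 0.3, -0.7]
opening: 0.0155
```

```bash
cat > plan.py <<'E'
from h import *
yaw=np.radians(8.5);sx=np.array([np.cos(yaw),np.sin(yaw),0]);sy=np.array([-np.sin(yaw),np.cos(yaw),0])
T=tooldT();print("tool",T[:3].round(3).tolist(),get_obs()["clock"])
end=T[:3,3]+[.096,.0145,-.1607];F=np.array([.7123,.0075,.0484])
for n,b in(("water",0),("coffee",-.1)):
    r=end-F-b*sy;s,y,z=r@sx,r@sy,r[2];t=np.radians(28)
    print(n,"axial %.4f perp %.4f lateral %.4f"%(-s*np.sin(t)+z*np.cos(t),s*np.cos(t)+z*np.sin(t),y))
E
python3 plan.py
python3 - <<'E'
from h import *
# rims & brush from wrist + scene
yaw=np.radians(8.5);sx=np.array([np.cos(yaw),np.sin(yaw),0]);sy=np.array([-np.sin(yaw),np.cos(yaw),0]);z=np.array([0,0,1.])
t=np.radians(28);a=-np.sin(t)*sx+np.cos(t)*z;e=np.cos(t)*sx+np.sin(t)*z
F=np.array([.7123,.0075,.0484]);T=tooldT()
for n in("wrist","scene"):
    p,d=snapshot(n);cv2.imwrite(f"pics/w3{n}.png",p[:,:,::-1]);X=cloud(n,d,T@calibration("wrist")["tool_from_camera"] if n=="wrist" else None)
    for nm,b,L in(("water",0,.165),("coffee",-.1,.145),("flask",.1,.193)):
        Q=X-F-b*sy;s,y,ax=Q@e,Q@sy,Q@a
        k=(d>0)&(np.hypot(s,y)<.045)&(abs(ax-L)<.005)
        if nm!="flask": k&=np.hypot(s,y)>.03
        if k.sum()>30: print(n,nm,k.sum(),np.median(ax[k]).round(4),circ(np.c_[s[k],y[k]]))
E
```

```text
tool [[-0.001, 0.989, 0.147, 0.469], [-0.0, 0.147, -0.989, -0.031], [-1.0, -0.002, 0.0, 0.453]] 6.85
water axial 0.2852 perp -0.0172 lateral -0.0021
coffee axial 0.2852 perp -0.0172 lateral 0.0979
wrist water 655 0.1661 (array([-0.00044029,  0.00026183]), np.float64(0.0354977158541038))
wrist coffee 668 0.1466 (array([-0.00159669,  0.00050741]), np.float64(0.03539289896471235))
wrist flask 2388 0.1925 (array([ 0.00173048, -0.00060048]), np.float64(0.02096832992491951))
scene water 327 0.1655 (array([ 0.00131876, -0.00060217]), np.float64(0.03553491185569889))
scene coffee 339 0.1456 (array([ 0.00050184, -0.00025683]), np.float64(0.035303528521136905))
scene flask 513 0.1925 (array([ 0.00412632, -0.00122407]), np.float64(0.021386283766228188))
```

View pics/w3wrist.png

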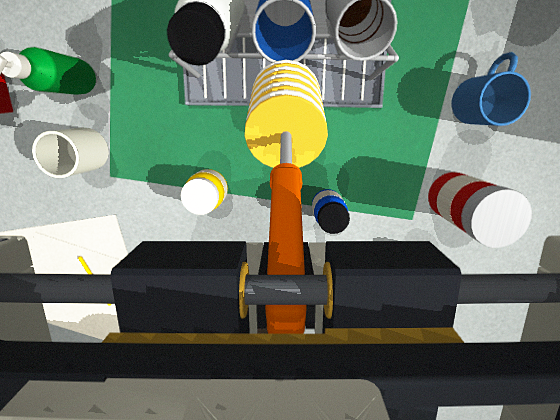

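The brush points at the blue mouth at (284,25); all three rims agree within 2 mm. Lining up just above the mouth.

Call:
move_arm(
  commands=[
    [[-0.4,0.75,-0.1,0],[-0.4,0.75,-0.1,0],[1.9,1,0,0],[1.9,1,0,0],[1.9,1,0,0],[1.9,1,0,0],[1.6,0.85,0,0],[0,0,0,0]],
  ],
)

```text
clock: 7.75
tool_pos: [0.5318, -0.0174, 0.3669]
orientation: [-89.1, 89.7, -170.5]
force: [0.5, 0.2, -0.8]
opening: 0.0156
```

```bash
python3 plan.py;python3 bw.py w4
```

```text
tool [[-0.005, 0.989, 0.15, 0.532], [-0.001, 0.15, -0.989, -0.017], [-1.0, -0.005, 0.0, 0.367]] 7.75
water axial 0.1793 perp -0.0011 lateral 0.0022
coffee axial 0.1793 perp -0.0011 lateral 0.1022
tool [[-0.005, 0.989, 0.15, 0.532], [-0.001, 0.15, -0.989, -0.017], [-1.0, -0.005, 0.0, 0.367]] [ 0.5  0.2 -0.8] 7.75
handle 4672 [ 0.551  -0.0142  0.3861] [-0.463 -0.07   0.884] tilt 27.9
end from grip: [ 0.6261 -0.0031  0.2054]
bristle pts 2285
0.12 311 y-extent [-0.0278  0.0276] r [0.0314 0.0325 0.0334]
0.135 586 y-extent [-0.0279  0.0275] r [0.0309 0.0321 0.033 ]
0.15 520 y-extent [-0.0272  0.027 ] r [0.0305 0.0317 0.0326]
0.165 465 y-extent [-0.0277  0.0276] r [0.0304 0.0314 0.0323]
0.18 383 y-extent [-0.0274  0.0277] r [0.0301 0.0311 0.0318]
```

Call:
move_arm(
  commands=[
    [[1.0,0.6,0.1,0],[1.06,0.57,0,0],[1.06,0.57,0,0],[1.06,0.56,0,0],[1.06,0.56,0,0],[1.06,0.56,0,0],[1.06,0.56,0,0],[0,0,0,0]],
  ],
)

```text
clock: 8.6
tool_pos: [0.5709, -0.0134, 0.2936]
orientation: [-89.0, 89.8, -170.4]
force: [-0.2, -0.4, -0.5]
opening: 0.0159
```

```bash
python3 plan.py; python3 -c "
from plant import *
print(get_obs()['force'].round(1))"
```

```text
tool [[-0.003, 0.989, 0.148, 0.571], [-0.001, 0.148, -0.989, -0.013], [-1.0, -0.003, 0.0, 0.294]] 8.6
water axial 0.0961 perp -0.0008 lateral 0.0003
coffee axial 0.0961 perp -0.0008 lateral 0.1003
[-0.2 -0.4 -0.5]
```

Call:
move_arm(
  commands=[
    [[1.2,0.64,0,0],[1.2,0.64,0,0],[1.2,0.64,0,0],[1.2,0.64,0,0],[1.1,0.58,0,0],[0.8,0.42,0,0],[0.5,0.27,0,0],[0,0,0,0]],
  ],
)

```text
clock: 9.4
tool_pos: [0.6089, -0.0078, 0.2229]
orientation: [-83.9, 89.9, -165.4]
force: [-0.2, 0.1, -0.7]
opening: 0.0157
```

```bash
python3 plan.py;python3 bw.py w5; python3 -c "
import cv2,numpy as np
from plant import *
p=snapshot('scene')[0][:,:,::-1];cv2.imwrite('pics/s5.png',cv2.resize(np.ascontiguousarray(p[150:390,150:400]),None,fx=2.4,fy=2.4))"
```

```text
tool [[-0.001, 0.989, 0.149, 0.609], [-0.0, 0.149, -0.989, -0.008], [-1.0, -0.001, 0.0, 0.223]] 9.4
water axial 0.0156 perp -0.0001 lateral 0.0003
coffee axial 0.0156 perp -0.0001 lateral 0.1003
tool [[-0.001, 0.989, 0.149, 0.609], [-0.0, 0.149, -0.989, -0.008], [-1.0, -0.001, 0.0, 0.223]] [-0.2  0.1 -0.7] 9.4
handle 4633 [ 0.6279 -0.0046  0.2426] [-0.466 -0.075  0.881] tilt 28.2
end from grip: [0.7041 0.0074 0.0619]
bristle pts 3322
0.12 609 y-extent [-0.0317  0.0325] r [0.0332 0.0372 0.0383]
0.135 684 y-extent [-0.0315  0.0329] r [0.0365 0.0373 0.0383]
0.15 606 y-extent [-0.0318  0.0329] r [0.0363 0.0373 0.0384]
0.165 535 y-extent [-0.0315  0.0327] r [0.0362 0.0374 0.0385]
0.18 471 y-extent [-0.031   0.0333] r [0.0361 0.0375 0.0388]
0.195 417 y-extent [-0.0312  0.0334] r [0.036  0.0375 0.0389]
```

View pics/s5.png

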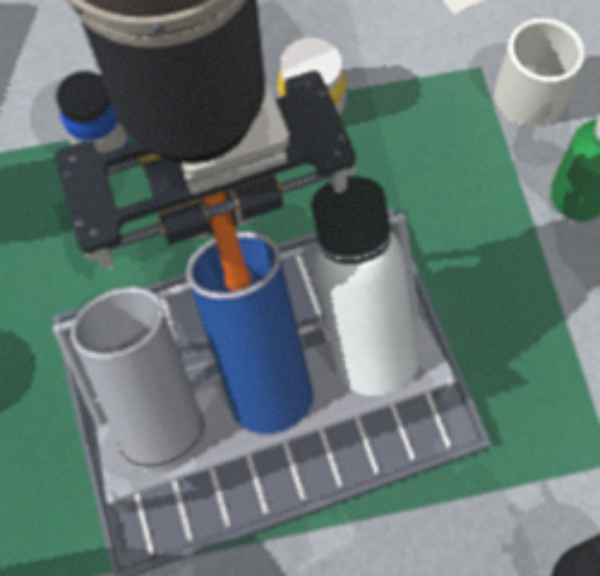

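The brush is inside the blue tumbler (crop, mouth at (235,270)); all else is in place and there is no force. A little deeper, then the strokes.

Call:
move_arm(
  commands=[
    [[0.15,0.08,0,0],[0.15,0.08,0,0],[0,0,0,0],[-0.9,-0.47,0,0],[-1.2,-0.64,0,0],[-1.2,-0.64,0,0],[-1.2,-0.64,0,0],[-1.2,-0.64,0,0]],
  ],
)

```text
clock: 10.3
tool_pos: [0.5801, -0.0121, 0.2796]
orientation: [96.6, 89.9, 15.2]
force: [0.1, -0.3, -0.5]
opening: 0.016
```

Call:
move_arm(
  commands=[
    [[-1.2,-0.64,0,0],[-0.9,-0.47,0,0],[-0.6,-0.31,0,0],[0,0,0,0]],
  ],
)

```text
clock: 10.7
tool_pos: [0.5666, -0.0141, 0.306]
orientation: [94.8, 89.9, 13.4]
force: [0.3, 0.5, 0.1]
opening: 0.0159
```

```bash
python3 plan.py; python3 bw.py w6
python3 - <<'E'
from h import *
o=get_obs();print(o['force'])
E
```

```text
tool [[0.002, 0.989, 0.149, 0.567], [0.0, 0.149, -0.989, -0.014], [-1.0, 0.002, -0.0, 0.306]] 10.7
water axial 0.1091 perp 0.0011 lateral 0.0003
coffee axial 0.1091 perp 0.0011 lateral 0.1003
tool [[0.002, 0.989, 0.149, 0.567], [0.0, 0.149, -0.989, -0.014], [-1.0, 0.002, -0.0, 0.306]] [0.3 0.5 0.1] 10.7
handle 4682 [ 0.5857 -0.011   0.3253] [-0.469 -0.07   0.881] tilt 28.3
end from grip: [6.622e-01 2.000e-04 1.452e-01]
bristle pts 3890
0.12 316 y-extent [-0.0278  0.0275] r [0.0313 0.0324 0.0333]
0.135 1468 y-extent [-0.0361  0.0359] r [0.0311 0.0338 0.0368]
0.15 640 y-extent [-0.0337  0.0337] r [0.0316 0.0359 0.0365]
0.165 559 y-extent [-0.0338  0.0339] r [0.0343 0.0359 0.0366]
0.18 491 y-extent [-0.0333  0.0337] r [0.0353 0.0359 0.0366]
0.195 416 y-extent [-0.0317  0.0327] r [0.0355 0.0359 0.0367]
[-0.5882855   0.33148782 -0.43440387]
```

Call:
move_arm(
  commands=[
    [[0.9,0.47,0,0],[1.2,0.64,0,0],[1.2,0.64,0,0],[1.2,0.64,0,0],[1.2,0.64,0,0],[1.2,0.64,0,0],[0.9,0.47,0,0],[0.6,0.31,0,0]],
  ],
)

```text
clock: 11.55
tool_pos: [0.6107, -0.0075, 0.2195]
orientation: [-84.6, 89.9, -166.1]
force: [-0.7, -0.0, -1.5]
opening: 0.0156
```

Call:
move_arm(
  commands=[
    [[0.1,0.05,0,0],[0,0,0,0],[0,0,0,0]],
  ],
)

```text
clock: 11.85
tool_pos: [0.6112, -0.0074, 0.2206]
orientation: [92.5, 89.9, 11.1]
force: [0.9, 0.7, -1.2]
opening: 0.016
```

```bash
python3 plan.py; python3 bw.py w7
```

```text
tool [[0.001, 0.989, 0.149, 0.611], [0.0, 0.149, -0.989, -0.007], [-1.0, 0.001, -0.0, 0.221]] 11.85
water axial 0.0125 perp 0.0009 lateral 0.0003
coffee axial 0.0125 perp 0.0009 lateral 0.1003
tool [[0.001, 0.989, 0.149, 0.611], [0.0, 0.149, -0.989, -0.007], [-1.0, 0.001, -0.0, 0.221]] [ 0.9  0.7 -1.2] 11.85
handle 4623 [ 0.6302 -0.0042  0.2402] [-0.467 -0.073  0.881] tilt 28.2
end from grip: [0.7065 0.0075 0.0596]
bristle pts 3312
0.12 599 y-extent [-0.0314  0.0324] r [0.0343 0.0363 0.0376]
0.135 692 y-extent [-0.0318  0.0332] r [0.0357 0.0363 0.0376]
0.15 608 y-extent [-0.0315  0.033 ] r [0.0357 0.0363 0.0376]
0.165 523 y-extent [-0.0314  0.033 ] r [0.0356 0.0364 0.0377]
0.18 476 y-extent [-0.0316  0.0336] r [0.0355 0.0364 0.0379]
0.195 414 y-extent [-0.0314  0.0332] r [0.0355 0.0365 0.0381]
```

Call:
move_arm(
  commands=[
    [[-0.9,-0.48,0,0],[-1.2,-0.64,0,0],[-1.2,-0.64,0,0],[-1.2,-0.64,0,0],[-1.2,-0.64,0,0],[-1.2,-0.64,0,0],[-1.2,-0.64,0,0],[-0.4,-0.21,0,0]],
  ],
)

```text
clock: 12.7
tool_pos: [0.5661, -0.0143, 0.307]
orientation: [90.9, 89.9, 9.5]
force: [0.3, 0.8, -1.2]
opening: 0.0159
```

Call:
move_arm(
  commands=[
    [[0,0,0,0],[-1,-0.53,0,0],[-1.4,-0.74,0,0],[-1.4,-0.74,0,0],[-1.4,-0.74,0,0],[-1.4,-0.74,0,0],[-1.4,-0.74,0,0],[0,0,0,0]],
  ],
)

```text
clock: 13.5
tool_pos: [0.5244, -0.0207, 0.388]
orientation: [91.1, 89.7, 9.6]
force: [-0.1, -0.9, -0.7]
opening: 0.0162
```

```bash
python3 plan.py; python3 bw.py w8
```

```text
tool [[0.005, 0.989, 0.149, 0.524], [0.001, 0.149, -0.989, -0.021], [-1.0, 0.005, -0.0, 0.388]] 13.5
water axial 0.2016 perp 0.0019 lateral 0.0001
coffee axial 0.2016 perp 0.0019 lateral 0.1001
tool [[0.005, 0.989, 0.149, 0.524], [0.001, 0.149, -0.989, -0.021], [-1.0, 0.005, -0.0, 0.388]] [-0.1 -0.9 -0.7] 13.5
handle 4682 [ 0.5435 -0.0175  0.4074] [-0.472 -0.07   0.879] tilt 28.5
end from grip: [ 0.6206 -0.0064  0.2275]
bristle pts 2285
0.12 312 y-extent [-0.0278  0.0274] r [0.0312 0.0323 0.0332]
0.135 586 y-extent [-0.028   0.0276] r [0.0308 0.0319 0.0329]
0.15 526 y-extent [-0.0272  0.027 ] r [0.0304 0.0315 0.0324]
0.165 455 y-extent [-0.0277  0.0283] r [0.0302 0.0312 0.032 ]
0.18 386 y-extent [-0.0274  0.0273] r [0.0299 0.0308 0.0316]
```

Call:
move_arm(
  commands=[
    [[0,-0.1,2,0],[0,-0.1,3,0],[0,0,3,0],[0,0,2,0],[0,0,0,0]],
  ],
)

```text
clock: 14.05
tool_pos: [0.5373, -0.1215, 0.3834]
orientation: [-90.3, 89.9, -171.9]
force: [-0.2, 0.1, -1.1]
opening: 0.0155
```

```bash
python3 plan.py
```

```text
tool [[-0.002, 0.989, 0.146, 0.537], [-0.0, 0.146, -0.989, -0.121], [-1.0, -0.003, -0.0, 0.383]] 14.05
water axial 0.1985 perp -0.0021 lateral -0.1015
coffee axial 0.1985 perp -0.0021 lateral -0.0015
```

Call:
move_arm(
  commands=[
    [[1.2,0.64,0,0],[1.2,0.64,0,0],[1.2,0.64,0,0],[1.2,0.64,0,0],[1.2,0.64,0,0],[1.2,0.64,0,0],[1.2,0.64,0,0],[0,0,0,0]],
  ],
)

```text
clock: 14.85
tool_pos: [0.5815, -0.1127, 0.2983]
orientation: [-100.1, 89.8, 178.5]
force: [0.5, -0.3, -1.2]
opening: 0.0156
```

```bash
python3 plan.py; python3 bw.py w9
```

```text
tool [[-0.004, 0.989, 0.149, 0.581], [0.0, 0.149, -0.989, -0.113], [-1.0, -0.004, -0.001, 0.298]] 14.85
water axial 0.1022 perp -0.0024 lateral -0.0994
coffee axial 0.1022 perp -0.0024 lateral 0.0006
tool [[-0.004, 0.989, 0.149, 0.581], [0.0, 0.149, -0.989, -0.113], [-1.0, -0.004, -0.001, 0.298]] [ 0.5 -0.3 -1.2] 14.85
handle 4681 [ 0.6007 -0.1095  0.3174] [-0.463 -0.069  0.884] tilt 27.9
end from grip: [ 0.6759 -0.0985  0.1368]
bristle pts 4116
0.12 315 y-extent [-0.0278  0.0275] r [0.0315 0.0326 0.0335]
0.135 584 y-extent [-0.0279  0.0276] r [0.031  0.0322 0.0331]
0.15 1478 y-extent [-0.0356  0.0364] r [0.031  0.036  0.0393]
0.165 787 y-extent [-0.0332  0.0342] r [0.0308 0.0387 0.0395]
0.18 519 y-extent [-0.0334  0.0344] r [0.034  0.0391 0.0397]
0.195 433 y-extent [-0.0329  0.0344] r [0.0345 0.0392 0.0398]
```

Call:
move_arm(
  commands=[
    [[1.2,0.84,0,0],[1.2,0.64,0,0],[1.2,0.64,0,0],[1.2,0.64,0,0],[1.2,0.64,0,0],[0.9,0.47,0,0],[0.6,0.31,0,0],[0.4,0.21,0,0]],
  ],
)

```text
clock: 15.7
tool_pos: [0.6252, -0.1065, 0.2211]
orientation: [-87.4, 90.0, -168.8]
force: [0.5, 0.1, -0.4]
opening: 0.0162
```

Call:
move_arm(
  commands=[
    [[0,0,0,0],[0,0,0,0]],
  ],
)

```text
clock: 15.9
tool_pos: [0.6251, -0.1065, 0.2223]
orientation: [74.6, 90.0, -6.9]
force: [-0.3, 0.1, -0.7]
opening: 0.0162
```

```bash
python3 plan.py; python3 bw.py w10
```

```text
tool [[0.001, 0.989, 0.149, 0.625], [-0.0, 0.149, -0.989, -0.107], [-1.0, 0.001, 0.0, 0.222]] 15.9
water axial 0.0145 perp 0.0009 lateral -0.0997
coffee axial 0.0145 perp 0.0009 lateral 0.0003
tool [[0.001, 0.989, 0.149, 0.625], [-0.0, 0.149, -0.989, -0.107], [-1.0, 0.001, 0.0, 0.222]] [-0.3  0.1 -0.7] 15.9
handle 4621 [ 0.644  -0.1033  0.242 ] [-0.466 -0.074  0.881] tilt 28.2
end from grip: [ 0.7203 -0.0913  0.0613]
bristle pts 3501
0.12 770 y-extent [-0.0314  0.032 ] r [0.0343 0.0353 0.0369]
0.135 696 y-extent [-0.0316  0.033 ] r [0.0345 0.0352 0.037 ]
0.15 604 y-extent [-0.0313  0.0329] r [0.0345 0.0352 0.037 ]
0.165 521 y-extent [-0.0316  0.0333] r [0.0344 0.0352 0.0372]
0.18 473 y-extent [-0.0315  0.0331] r [0.0344 0.0352 0.0373]
0.195 437 y-extent [-0.0337  0.0354] r [0.0344 0.0353 0.0379]
```

Call:
move_arm(
  commands=[
    [[0.25,0.13,0,0],[0,0,0,0],[0,0,0,0],[-0.9,-0.48,0,0],[-1.2,-0.64,0,0],[-1.2,-0.64,0,0],[-1.2,-0.64,0,0],[-1.2,-0.64,0,0]],
  ],
)

```text
clock: 16.75
tool_pos: [0.5957, -0.1109, 0.2781]
orientation: [86.4, 89.9, 4.9]
force: [0.3, -0.5, -0.4]
opening: 0.016
```

Call:
move_arm(
  commands=[
    [[-1.2,-0.64,0,0],[0,0,0,0],[0,0,0,0]],
  ],
)

```text
clock: 17.05
tool_pos: [0.5898, -0.1117, 0.2887]
orientation: [103.6, 89.9, 22.1]
force: [0.1, -0.3, -2.0]
opening: 0.0159
```

```bash
python3 plan.py; python3 bw.py w11 | head -3
```

```text
tool [[0.001, 0.989, 0.149, 0.59], [0.0, 0.149, -0.989, -0.112], [-1.0, 0.001, -0.0, 0.289]] 17.05
water axial 0.0898 perp 0.0006 lateral -0.0997
coffee axial 0.0898 perp 0.0006 lateral 0.0003
tool [[0.001, 0.989, 0.149, 0.59], [0.0, 0.149, -0.989, -0.112], [-1.0, 0.001, -0.0, 0.289]] [ 0.1 -0.3 -2. ] 17.05
handle 4668 [ 0.6089 -0.1086  0.308 ] [-0.469 -0.07   0.881] tilt 28.3
end from grip: [ 0.6854 -0.0974  0.1279]
```

Call:
move_arm(
  commands=[
    [[0.9,0.48,0,0],[1.2,0.64,0,0],[1.2,0.64,0,0],[1.2,0.64,0,0],[1.2,0.64,0,0],[0.8,0.42,0,0],[0.4,0.22,0,0],[0,0,0,0]],
  ],
)

```text
clock: 17.9
tool_pos: [0.6263, -0.1062, 0.2185]
orientation: [-92.2, 89.9, -173.6]
force: [-0.2, -0.4, -1.3]
opening: 0.0158
```

```bash
python3 plan.py; python3 bw.py w12|head -3
```

```text
tool [[-0.001, 0.989, 0.149, 0.626], [-0.0, 0.149, -0.989, -0.106], [-1.0, -0.001, -0.0, 0.219]] 17.9
water axial 0.0106 perp 0.0002 lateral -0.0996
coffee axial 0.0106 perp 0.0002 lateral 0.0004
tool [[-0.001, 0.989, 0.149, 0.626], [-0.0, 0.149, -0.989, -0.106], [-1.0, -0.001, -0.0, 0.219]] [-0.2 -0.4 -1.3] 17.9
handle 4619 [ 0.6452 -0.103   0.2382] [-0.46  -0.075  0.885] tilt 27.8
end from grip: [ 0.7202 -0.0909  0.0569]
```

Call:
move_arm(
  commands=[
    [[0,0,0,0],[-0.9,-0.48,0,0],[-1.2,-0.64,0,0],[-1.2,-0.64,0,0],[-1.2,-0.64,0,0],[-1.2,-0.64,0,0],[-1.2,-0.64,0,0],[-0.2,-0.11,0,0]],
  ],
)

```text
clock: 18.75
tool_pos: [0.5888, -0.1122, 0.293]
orientation: [80.7, 89.8, -0.8]
force: [0.3, 0.4, -1.0]
opening: 0.0157
```

```bash
python3 plan.py
```

```text
tool [[0.003, 0.989, 0.149, 0.589], [-0.0, 0.149, -0.989, -0.112], [-1.0, 0.003, 0.001, 0.293]] 18.75
water axial 0.0941 perp 0.0017 lateral -0.1000
coffee axial 0.0941 perp 0.0017 lateral 0.0000
```

Call:
move_arm(
  commands=[
    [[0,0,0,0],[-1,-0.53,0,0],[-1.4,-0.74,0,0],[-1.4,-0.74,0,0],[-1.4,-0.74,0,0],[-1.4,-0.74,0,0],[-1.4,-0.74,0,0],[-1.4,-0.74,0,0]],
  ],
)

```text
clock: 19.55
tool_pos: [0.539, -0.1194, 0.3859]
orientation: [87.1, 90.0, 5.7]
force: [0.6, 0.2, -0.7]
opening: 0.0157
```

Call:
move_arm(
  commands=[
    [[-2,-0.7,0,0],[-3,-0.7,0,0],[-2,-0.5,0,0],[0,0,0,0]],
  ],
)

```text
clock: 19.95
tool_pos: [0.5208, -0.1227, 0.4586]
orientation: [77.4, 89.7, -4.0]
force: [-0.4, -0.4, -0.3]
opening: 0.0158
```

```bash
python3 plan.py;python3 bw.py w13
python3 - <<'E'
from h import *
yaw=np.radians(8.5);sx=np.array([np.cos(yaw),np.sin(yaw),0]);sy=np.array([-np.sin(yaw),np.cos(yaw),0]);z=np.array([0,0,1.])
t=np.radians(28);a=-np.sin(t)*sx+np.cos(t)*z;e=np.cos(t)*sx+np.sin(t)*z;F=np.array([.7123,.0075,.0484])
p,d=snapshot("scene");X=cloud("scene",d)
for nm,b,L in(("water",0,.165),("coffee",-.1,.145),("flask",.1,.193)):
    Q=X-F-b*sy;s,y,ax=Q@e,Q@sy,Q@a;k=(d>0)&(np.hypot(s,y)<.045)&(abs(ax-L)<.005)
    if nm!="flask": k&=np.hypot(s,y)>.03
    print(nm,k.sum(),circ(np.c_[s[k],y[k]]))
E
```

```text
tool [[0.006, 0.989, 0.148, 0.521], [-0.0, 0.148, -0.989, -0.123], [-1.0, 0.006, 0.001, 0.459]] 19.95
water axial 0.2727 perp 0.0187 lateral -0.1003
coffee axial 0.2727 perp 0.0187 lateral -0.0003
tool [[0.006, 0.989, 0.148, 0.521], [-0.0, 0.148, -0.989, -0.123], [-1.0, 0.006, 0.001, 0.459]] [-0.4 -0.4 -0.3] 19.95
handle 4683 [ 0.5399 -0.1195  0.478 ] [-0.472 -0.068  0.879] tilt 28.5
end from grip: [ 0.6171 -0.1087  0.2981]
bristle pts 2286
0.12 309 y-extent [-0.0278  0.0275] r [0.0313 0.0324 0.0333]
0.135 589 y-extent [-0.0279  0.0274] r [0.0308 0.032  0.033 ]
0.15 525 y-extent [-0.0272  0.0271] r [0.0305 0.0317 0.0325]
0.165 460 y-extent [-0.0277  0.0277] r [0.0303 0.0314 0.0322]
0.18 388 y-extent [-0.0277  0.0273] r [0.03   0.031  0.0318]
water 325 (array([ 0.00127061, -0.00065187]), np.float64(0.03563790552344129))
coffee 334 (array([ 0.00048525, -0.00023129]), np.float64(0.03528529636671421))
flask 522 (array([ 0.00425457, -0.00114233]), np.float64(0.02156239262446434))
```

Both tumblers are unmoved. Crossing back to the caddy.

Call:
move_arm(
  commands=[
    [[0,-0.4,-2,0],[0,-0.8,-3.5,0],[0,-0.8,-3.5,0],[0,-0.8,-3.5,0],[0,-0.8,-3.5,0],[0,-0.8,-3.5,0],[0,-0.8,-3.5,0],[0,-0.8,-3.5,0]],
  ],
)

```text
clock: 20.85
tool_pos: [0.421, 0.1321, 0.4533]
orientation: [-70.8, 89.9, -152.2]
force: [0.1, -0.1, -0.6]
opening: 0.0159
```

Call:
move_arm(
  commands=[
    [[0,-0.9,-3.5,0],[0,-0.9,-3.5,0],[0,-0.9,-3.5,0],[1,-0.9,-3.5,0],[2,-0.9,-3.5,0],[2,-0.9,-2,0],[2,-0.6,-1.3,0],[0,0,0,0]],
  ],
)

```text
clock: 21.65
tool_pos: [0.3299, 0.3278, 0.3803]
orientation: [-43.8, 89.6, -125.1]
force: [0.3, 0.4, -1.1]
opening: 0.0161
```

```bash
python3 bw.py w14
python3 - <<'E'
from h import *
T=tooldT()
for n in("wrist","scene"):
    p,d=snapshot(n);X=cloud(n,d,T@calibration("wrist")["tool_from_camera"] if n=="wrist" else None);hsv=cv2.cvtColor(p,cv2.COLOR_RGB2HSV)
    w=(hsv[...,1]<70)&(hsv[...,2]>110)&(d>0)&(abs(X[...,2]-.09)<.004)&(np.hypot(X[...,0]-.43,X[...,1]-.342)<.045)
    if w.sum()>20: print(n,w.sum(),circ(X[w][:,:2]),X[w].min(0),X[w].max(0))
    cv2.imwrite(f"pics/c15{n}.png",p[:,:,::-1])
E
```

```text
tool [[-0.004, 0.989, 0.151, 0.33], [-0.006, 0.151, -0.989, 0.328], [-1.0, -0.005, 0.005, 0.38]] [ 0.3  0.4 -1.1] 21.65
handle 4578 [0.3493 0.3311 0.3992] [-0.464 -0.064  0.883] tilt 27.9
end from grip: [0.4246 0.3409 0.2189]
bristle pts 2295
0.12 321 y-extent [-0.0278  0.0274] r [0.0312 0.0324 0.0334]
0.135 586 y-extent [-0.0277  0.0273] r [0.0308 0.032  0.0329]
0.15 521 y-extent [-0.0273  0.0269] r [0.0304 0.0316 0.0325]
0.165 461 y-extent [-0.0275  0.0275] r [0.0302 0.0312 0.0322]
0.18 392 y-extent [-0.0277  0.0276] r [0.0299 0.0309 0.0318]
scene 192 (array([0.42973943, 0.34199228]), np.float64(0.03610289790736226)) [0.39123544 0.30356793 0.08602479] [0.46703308 0.38160973 0.09398115]
```

View pics/w14.png

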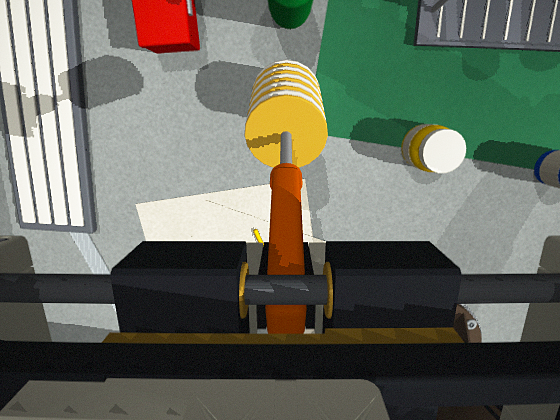

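Call:
move_arm(
  commands=[
    [[1,0.6,0,0],[2,0.6,0,0],[2.5,0,0,0],[2.5,0,0,0],[2,0,0,0],[1,0,0,0],[0,0,0,0]],
  ],
)

```text
clock: 22.5
tool_pos: [0.344, 0.3287, 0.2733]
orientation: [-36.4, 89.9, -117.9]
force: [0.1, -0.3, -0.0]
opening: 0.0159
```

```bash
python3 bw.py w16|head -3; python3 -c "
import cv2,numpy as np
from plant import *
for n,(a,b,c,e) in dict(scene=(80,240,290,450),top=(150,310,90,250)).items():
  p=snapshot(n)[0][:,:,::-1];cv2.imwrite('pics/%s16.png'%n,cv2.resize(np.ascontiguousarray(p[a:b,c:e]),(399,480)))
cv2.imwrite('pics/c16.png',np.hstack([cv2.imread('pics/scene16.png'),cv2.imread('pics/top16.png')]))"
```

```text
tool [[-0.001, 0.989, 0.148, 0.344], [-0.002, 0.148, -0.989, 0.329], [-1.0, -0.001, 0.002, 0.273]] [ 0.1 -0.3 -0. ] 22.5
handle 4651 [0.3632 0.3318 0.2924] [-0.465 -0.067  0.883] tilt 28.0
end from grip: [0.4389 0.3423 0.1121]
```

View pics/c16.png

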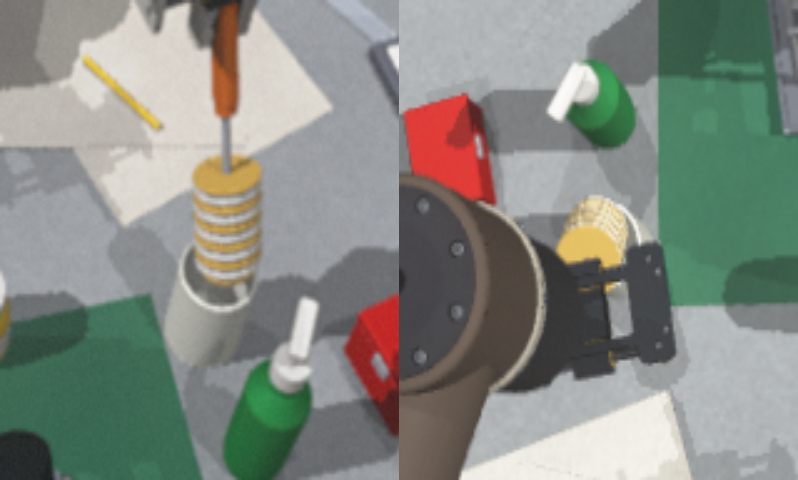

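The brush end hangs just over the cup mouth (left crop (215,260)). Lowering it in and pivoting it upright.

Call:
move_arm(
  commands=[
    [[1,0,0,0],[1,0,0,0],[1,0,0,0],[1,0,0,0],[0.5,0,0,0],[0,0,0,0]],
  ],
)

```text
clock: 23.25
tool_pos: [0.3435, 0.3291, 0.2283]
orientation: [-34.0, 89.9, -115.5]
force: [0.4, 0.6, -0.6]
opening: 0.0163
```

```bash
python3 bw.py w17|head -3
```

```text
tool [[-0.001, 0.989, 0.149, 0.344], [-0.002, 0.149, -0.989, 0.329], [-1.0, -0.001, 0.001, 0.228]] [ 0.4  0.6 -0.6] 23.25
handle 4675 [0.3627 0.3323 0.2476] [-0.465 -0.068  0.883] tilt 28.1
end from grip: [0.4385 0.3429 0.0671]
```

Call:
move_arm(
  commands=[
    [[-0.5,1.05,0,0],[-0.43,1.08,0,0],[-0.37,1.1,0,0],[-0.3,1.1,0,0],[-0.25,1.12,0,0],[-0.15,1.13,0,0],[-0.1,1.1,0,0],[0,1.0,0,0]],
  ],
)

```text
clock: 24.1
tool_pos: [0.4306, 0.3425, 0.2502]
orientation: [-29.4, 90.0, -110.8]
force: [-3.4, 0.8, 1.0]
opening: 0.016
```

```bash
python3 bw.py w18
```

```text
tool [[-0.0, 0.989, 0.148, 0.431], [-0.0, 0.148, -0.989, 0.342], [-1.0, -0.0, 0.0, 0.25]] [-3.4  0.8  1. ] 24.1
handle 3092 [0.4387 0.344  0.2752] [-0.173 -0.026  0.985] tilt 10.1
end from grip: [0.4659 0.3477 0.0682]
bristle pts 861
0.12 91 y-extent [-0.0257  0.0229] r [0.0125 0.0156 0.0243]
0.135 170 y-extent [-0.0245  0.025 ] r [0.0107 0.0145 0.0245]
0.15 159 y-extent [-0.026   0.0253] r [0.0085 0.0139 0.026 ]
0.165 282 y-extent [-0.0359  0.0352] r [0.0073 0.028  0.0431]
0.18 112 y-extent [-0.0285  0.0247] r [0.0045 0.013  0.0276]
0.195 47 y-extent [-0.0328  0.0309] r [0.0134 0.0245 0.0359]
```

Call:
move_arm(
  commands=[
    [[0.3,0.6,0,0],[0.5,0.5,0,0],[0.5,0.2,0,0],[0.5,0,0,0],[0.5,-0.4,0,0],[0.5,-0.4,0,0],[0,-0.3,0,0]],
  ],
)

```text
clock: 24.85
tool_pos: [0.4311, 0.3424, 0.2216]
orientation: [-26.2, 90.0, -107.6]
force: [0.8, 0.1, -1.3]
opening: 0.0155
```

```bash
python3 bw.py w19 | head -3;python3 br.py t19 scene
```

```text
tool [[-0.0, 0.989, 0.149, 0.431], [-0.001, 0.149, -0.989, 0.342], [-1.0, -0.0, 0.001, 0.222]] [ 0.8  0.1 -1.3] 24.85
handle 2885 [0.4379 0.3437 0.2483] [-0.132 -0.019  0.991] tilt 7.7
end from grip: [0.458  0.3462 0.0382]
tool [[0.0, 0.989, 0.149, 0.431], [-0.0, 0.149, -0.989, 0.342], [-1.0, -0.0, 0.0, 0.222]] [-1.1  0.4 -0.8] 0.015821630506494228
scene 114 [0.4395 0.3387 0.2069] axis [0.16  0.117 0.98 ] tilt 11.4
```

Call:
move_arm(
  commands=[
    [[0.5,0,0,0],[0.5,0,0,0],[0.5,0,0,0],[0.5,0,0,0],[0.4,0,0,0],[0.3,0,0,0],[0,0,0,0]],
  ],
)

```text
clock: 25.65
tool_pos: [0.4314, 0.3425, 0.1948]
orientation: [-45.7, 89.9, -127.2]
force: [-0.6, -0.2, -0.6]
opening: 0.0159
```

```bash
python3 bw.py w20 | head -3
```

```text
tool [[-0.001, 0.989, 0.149, 0.431], [-0.001, 0.149, -0.989, 0.343], [-1.0, -0.001, 0.001, 0.195]] [-0.6 -0.2 -0.6] 25.65
handle 2891 [0.4383 0.3438 0.2214] [-0.131 -0.019  0.991] tilt 7.6
end from grip: [0.4581 0.3463 0.0114]
```

Call:
move_arm(
  commands=[
    [[0.2,0,0,0],[0.1,0,0,0],[0,0,0,0]],
  ],
)

```text
clock: 26.0
tool_pos: [0.4315, 0.3427, 0.1923]
orientation: [-69.4, 90.0, -150.9]
force: [0.1, 0.3, -0.1]
opening: 0.0159
```

Call:
move_arm(
  commands=[
    [[0,0,0,0],[0,0,0,0],[0,0,0,0],[0,0,0,0],[0,0,0,0],[0,0,0,0],[0,0,0,0],[0,0,0,0]],
  ],
  jaw=7,
)

```text
clock: 26.8
tool_pos: [0.4316, 0.3428, 0.1924]
orientation: [128.6, 90.0, 47.2]
force: [-0.5, 0.2, -0.0]
opening: 0.069
```

Call:
move_arm(
  commands=[
    [[-1,0,0,0],[-2,0,0,0],[-3,0,0,0],[-3,0,0,0],[-3,0,0,0],[-2,0,0,0],[0,0,0,0]],
  ],
)

```text
clock: 27.5
tool_pos: [0.4326, 0.3436, 0.3367]
orientation: [128.9, 89.6, 47.5]
force: [0.4, 0.6, 0.5]
opening: 0.0702
```

Run:
```python
from h import *
o=get_obs();print(o["tool_pos"],o["opening"],o["clock"])
for n in("scene","top"):
    f=np.load(f"pics/{n}0.npz");p0=f["p"];p,d=snapshot(n);cv2.imwrite(f"pics/f_{n}.png",p[:,:,::-1]);X=cloud(n,d)
T=tooldT();p,d=snapshot("wrist");X=cloud("wrist",d,T@calibration("wrist")["tool_from_camera"]);hsv=cv2.cvtColor(p,cv2.COLOR_RGB2HSV);H,S,V=[hsv[...,i] for i in range(3)]
m=(H>3)&(H<18)&(S>150)&(V>90)&(d>0);q=X[m];q=q[(q[:,2]>.15)&(q[:,2]<.26)&(abs(q[:,0]-.43)<.1)&(abs(q[:,1]-.342)<.1)]
t=q[q[:,2]>q[:,2].max()-.006];print(len(t),t.mean(0),t[:,2].max());print(cv2.minAreaRect((t[:,:2]*1000).astype(np.float32)))
cv2.imwrite("pics/f.png",np.hstack([cv2.imread("pics/f_scene.png")[60:400,40:470]]))
```

```text
[0.43263772 0.34359629 0.33669861] 0.07022611852364839 27.5
534 [0.42784081 0.34227115 0.23947334] 0.24249121857271064
((427.4910888671875, 342.1387939453125), (24.818498611450195, 14.999320030212402), 8.170619010925293)
```

View pics/f.png

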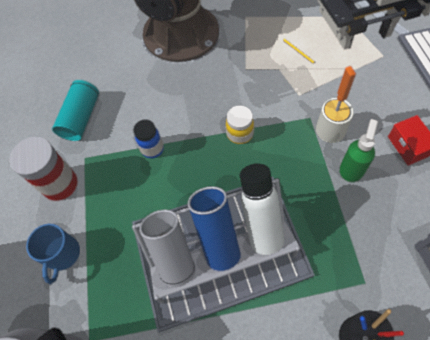

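The brush stands upright and released in the cup at (337,110). Its handle top is at (0.4275, 0.342, 0.24), over the cup centre and at seated height. Everything else is in place, so I'm handing in.

```bash
python3 -c "
from plant import *
print(close_job())"
```

```text
the job is handed in; nothing more can be done
None
```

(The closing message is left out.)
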